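# Index a rotator shaft by its flat and hold its collar on

## Robot

A 7-joint arm with a two-finger parallel gripper is mounted at the origin on the work surface. World frame = base frame: x ahead of the robot, y to its left, z up, the work surface at z = 0. Lengths are in m, angles in rad, forces in N, time in s.
With the tool pointing down it reaches from about 0.4 to 0.875 m from the base axis. Payload 19.3 kg.
Tool frame: the origin (TCP) lies on the centre line of the jaws, within the pads' length; the fingertips stand 14 mm ahead of it and the grasp point (between the pads) lies 5 mm behind it; y points along the fingers, x is the direction in which the jaws open and shut, and the axes are right-handed (so a half turn about y gives the same grasp; the last joint's range is limited). The gripper opens to 85 mm and grips with 20 to 120 N. Pads are 22 mm wide; open, the fingers measure 114 mm over their backs; the gripper's body (76 mm by 85 mm) begins 54 mm behind the grasp point. The pads swing forward as they close: fully open they stand 13 mm farther back than shut.
Start: joints at [-0.07, 0.521, -0.036, 1.599, 0.021, 1.021, -0.113], TCP at [0.625, -0, 0.245] pointing down, gripper open.
Joint ranges: [-2.91, 2.91], [-0.3, 2.13], [-1.5, 1.42], [0.17, 2.43], [-1.26, 4.41], [0.16, 1.93], [-2.52, 2.52]. Speed limits (rad/s): [1.89, 1.89, 2.39, 2.39, 3.01, 3.01, 3.01].

## Interface

Orientations are given as [roll, pitch, yaw] about the fixed x, y, z axes, in that order (R = Rz(yaw) Ry(pitch) Rx(roll)).
In Python, from workcell import monitor, grab_frame, workorder gives the robot as it stands.
- The arm moves only by the tool drive_tool, never from a script. Its argument "steps" is one flat list of numbers, 5 for each row, row after row: the finger opening in mm, from 0 to 85.4, then the shift along the world's x, y, z in mm, then the turn about the world's z in degrees. In form: [fingers, tx, ty, tz, twist, fingers, tx, ty, tz, twist, ...]. A call has exactly 5 rows; each row shifts and turns the commanded pose from where the row before left it; what a row does not reach is not made up. A row lasts 1/12 s, in which the tool goes at most 41.7 mm and 7.16 degrees, less where a joint would pass 70% of its speed; a pose out of reach is approached as far as the arm can. A call is refused whole if a number of a shift passes 41.7 or a number of a turn 7.16, either way. A call with a gripper value outside its range is refused whole. The fingers move at their own pace and stop on an object; "grip_force" is the grip in N (left out, the last holds). Time passes only in rows, so rows that do not move let the fingers close, or fill a call up. It gives the time, the measured TCP pose, the force and the opening at its end, in the units of the state.
- monitor.observe(): the state, without advancing time (a new reading comes with each control period).
- grab_frame(name): name is "scene" or "side" or "wrist"; returns a dict with "frame" (384x512x3 uint8, red, green, blue), "vertical_fov" (degrees; the focal length in pixels is half the picture's height over the tangent of half this angle, whatever the lens; pixels are square), "cx", "cy" (the principal point, pixels), "k1" (the pictures are not rectified: a ray, as slopes to the right and down, at radius r is drawn at 1 + k1 r^2 times it, then the intrinsics apply), "xyz" and "orientation" of the camera in the world. Camera axes: x right, y down, z forward; pixel columns grow to the right and rows downward; lengths in m; the calibration is good to about 2 mm. A picture is of the moment at which its call begins. There is no depth.
- workorder.job_done(): hands the job in, once; it reports no verdict.
The state is a dict: "clock": time; "qpos": joint angles; "qd": joint speeds; "joint_efforts": joint torques, N m; "position": TCP position; "tool_rot": TCP orientation; "force": force on the tool from outside, world axes, zero at the start; "moment": the same for the moment, N m; "grip_width": finger opening in m.
Only numpy, scipy, OpenCV 4.12 (cv2) and the standard library are available. Lean on these libraries where they do the work, as an engineer would, in place of code of your own. Each camera call takes 0.05 s, during which the arm holds its last target. There are 200 camera calls.

## Task

On the white slide-rotator drive, pinch the shaft, turn it until your fingers feel its flat and that flat squarely faces the orange mark, then let go. Then take the aluminium collar from the blue mat, slide it down over the shaft with its set-screw towards the flat, and finish still holding it: collar upright with its top flush with the shaft's end, the screw tip lightly pressed against the flat so that a colleague could tighten it. Leave the slide box, oil bottle and dish where they are.

Things in the scene. Friction and masses are not known exactly. Their poses are not given: they have to be found in the camera images.
- drive: White drive unit, fixed: housing 150 x 130 x 52 mm (x, y, z) with a grey flange, 60 mm across, 8 mm high, on top (flange top 60 mm above the bench). Origin: centre of the underside, on the shaft's axis; z up. Its +x axis points along the orange mark, a 32 x 10 mm stripe on the top deck, 34 to 66 mm out from the shaft's axis.
- shaft: Upright steel shaft, 22 mm in diameter, on the drive. Origin on its axis at the flange top; z up. Turns endlessly both ways about z, friction 0.06 N m, stays where left. The lowest 10 mm are round; from there to the end, 55 mm above the flange, it has one flat 6 mm from the axis. Its +x points squarely out of the flat. A red dab on its end lies beside the flat. End chamfered 1 mm.
- shaft_top (a point): Centre of the shaft's upper end, on the axis, 115 mm above the bench. Axes as the shaft's.
- shaft_flat (a point): Point on the flat, 6 mm from the axis along the shaft's +x, 12 mm below its end; axes as the shaft's. Across flat and back the shaft measures 17 mm, elsewhere 19 to 22 mm. Pads that squeeze it roughly square to the flat (within about 45 degrees) turn the shaft until the flat lies on one pad, and the fingers then read 17 mm.
- mat: Blue parts mat, fixed, 170 x 170 x 2 mm, lying on the bench; origin at the centre of its underside. The collar lies on it.
- collar: Loose aluminium collar, 120 g, 24 mm high, octagonal: 44 mm across parallel faces, bore about 26 mm. Origin: centre of the underside, on the bore's axis; z up. +x points out through the middle of the face that carries the set-screw; the other faces look along every 45 degrees from there. A red dab on its top lies over the screw. 2 mm of play all round when centred on the shaft.
- collar_top (a point): Centre of the collar's upper end, 24 mm above its origin, on the bore's axis.
- collar_screw (a point): Tip of the brass set-screw (5 mm wide, 6 mm high), which stands into the bore: 8 mm from the bore's axis along the collar's +x, 12 mm above the underside. So the collar passes over the shaft only with the screw over the flat, and centred, the tip is 2 mm off the flat.
- slide_box: Bystander: closed blue slide box, 97 x 38 x 35 mm, loose; origin at the centre of its underside.
- oil: Bystander: small amber oil bottle with a black cap, 32 mm across, 62 mm high, loose; origin at the centre of its underside.
- dish: Bystander: closed glass dish, 86 mm across, 16 mm high, loose; origin at the centre of its underside.
Things that resemble listed ones, but are neither listed nor needed, are in the scene too. There is more than one size of the collar; the job needs the larger. Of the things shaped like the drive, the white one is meant.

How it is judged:
By the outcome, as a careful person would: the job done as asked, in the order asked, and still so for the second after the job is handed in, while the arm keeps its last pose, push and grip.
It also fails if it takes over 72 s, if anything falls off the work surface, if the arm or the gripper's body presses on something with over 40 N, if the wrist force passes 120 N, or if a joint passes its speed limit or range.

## Working session

There is one attempt and no reset: what is moved stays moved. The work goes in short steps, Python scripts to look and compute and a tool call to move; the robot and the scene stay as the last step left them, time stands still between calls to the robot, and variables do not carry over. Pictures are saved under pics/ and viewed, about 8 in all and at most 12, crops included, and the job is handed in when it is done.

Besides the shell and the picture viewer there is one more tool, called after "Emit:" as a command line: name --argument value ..., lists and objects as JSON in quotes. drive_tool: Moves the arm, as the interface text tells. Its arguments: {"type":"object","properties":{"steps":{"type":"array"},"grip_force":{"type":"number"}},"required":["steps"]}

```bash
ls; mkdir -p pics; cat > h.py <<'E'
import numpy as np, cv2, pickle
from workcell import monitor, grab_frame, workorder
from scipy.spatial.transform import Rotation as R
def rot(o):
    o=np.array(o,float)
    if o.shape==(3,3): return o
    return R.from_euler('xyz',o).as_matrix() if o.size==3 else R.from_quat(o.ravel()).as_matrix()
def grab(n,tag):
    d=grab_frame(n); cv2.imwrite(f'pics/{tag}.png',d['frame'][:,:,::-1]); pickle.dump(d,open(f'pics/{tag}.pkl','wb')); return d
def load(tag): return pickle.load(open(f'pics/{tag}.pkl','rb'))
def K(d):
    f=192/np.tan(np.radians(d['vertical_fov'])/2); return np.array([[f,0,d['cx']],[0,f,d['cy']],[0,0,1]])
def ray(d,u,v):
    p=cv2.undistortPoints(np.array([[[u,v]]],float),K(d),np.array([d['k1'],0,0,0,0.]))[0,0]
    return rot(d['orientation'])@np.array([p[0],p[1],1])
# k1 model: drawn = (1+k1 r^2)*r  -> same as OpenCV k1
def at(d,u,v,z):
    r=ray(d,u,v); c=np.array(d['xyz']); return c+r*(z-c[2])/r[2]
def proj(d,p):
    M=rot(d['orientation']); q=M.T@(np.array(p)-d['xyz'])
    o=cv2.projectPoints(q.reshape(1,1,3),np.zeros(3),np.zeros(3),K(d),np.array([d['k1'],0,0,0,0.]))[0]
    return o.ravel()
def crop(tag,u0,v0,u1,v1,s,out):
    im=cv2.imread(f'pics/{tag}.png')[v0:v1,u0:u1]; cv2.imwrite(f'pics/{out}.png',cv2.resize(im,None,fx=s,fy=s,interpolation=cv2.INTER_CUBIC))
E
python3 - <<'E'
from h import *
s=monitor.observe(); print(s)
for n in('scene','side','wrist'):
    d=grab(n,n+'0'); print(n,{k:d[k] for k in d if k!='frame'})
a=[cv2.imread(f'pics/{n}0.png') for n in('scene','side','wrist')]
cv2.imwrite('pics/all0.png',cv2.resize(np.vstack(a[:2]),(512,768)) )
E
```

```text
pics
{'clock': 0.0, 'qpos': array([-0.07020582,  0.5219717 , -0.03634014,  1.60000602,  0.0212225 ,
        1.0210875 , -0.11282871]), 'qd': array([-0.00029422,  0.00069236,  0.00073894,  0.00195912, -0.00064625,
       -0.00111015,  0.00128846]), 'joint_efforts': array([-4.24098413e-03, -9.27110124e+01,  1.97758444e+00, -3.69928443e+01,
        1.76317629e-02,  8.19846697e-03, -6.58496788e-05]), 'position': array([ 6.24683759e-01, -3.04443988e-05,  2.44752663e-01]), 'tool_rot': array([-1.57088650e+00,  1.08310002e-03, -1.01317949e-05]), 'force': array([-0.08796879, -0.12109522,  0.59912705]), 'moment': array([-0.00576992, -0.01062137, -0.00415513]), 'grip_width': 0.08544512392197362}
scene {'vertical_fov': 47.970855028369, 'cx': 257.12354536453057, 'cy': 188.60610631746422, 'k1': -0.04027418779953579, 'xyz': array([1.36498257, 0.35523796, 0.70837581]), 'orientation': array([-2.19596484,  0.00292728,  1.97350968])}
side {'vertical_fov': 42.50783181753235, 'cx': 249.1793871808246, 'cy': 188.83953359053012, 'k1': -0.09486221595654648, 'xyz': array([0.29026475, 1.0919695 , 0.87565848]), 'orientation': array([-2.18096022,  0.00496086, -2.89783659])}
wrist {'vertical_fov': 60.824599329114804, 'cx': 253.31315574240057, 'cy': 191.86655195971548, 'k1': -0.08595838234165672, 'xyz': array([0.6248779 , 0.06580233, 0.37257938]), 'orientation': array([2.87973439e+00, 2.52218678e-05, 9.00562280e-04])}
```

View pics/scene0.png

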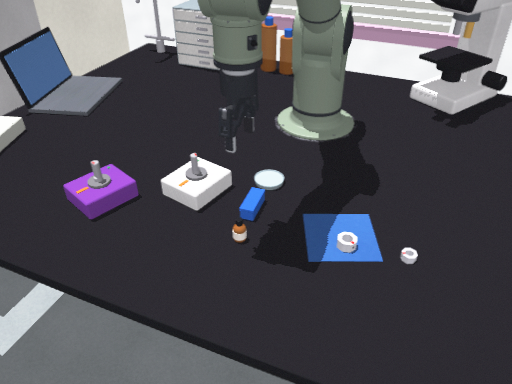

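View pics/side0.png

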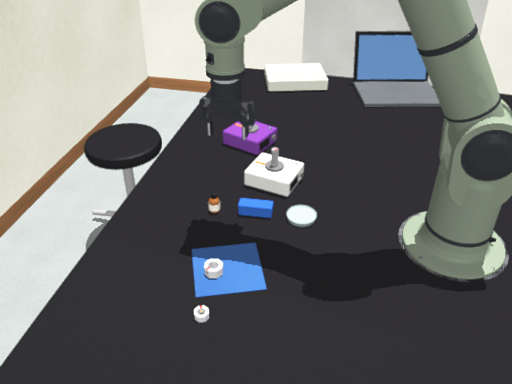

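Scene: white drive (shaft tip ~(195,155), orange stripe ~(184,183)); purple decoy drive (100,190). Collar candidates: on the mat (347,242), larger → chosen; smaller one off the mat (409,256). Box (252,203), oil (239,232), dish (269,180). Enlarging both in one picture.

```bash
python3 - <<'E'
from h import *
S=load('scene0');D=load('side0')
for n,a,b,z in[('shafttop',(195,155),(275,149),.115),('collartop',(347,237),(214,263),.026),('stripe',(184,183),(262,160),.052)]:
    print(n,at(S,*a,z).round(4),at(D,*b,z).round(4))
i=cv2.imread('pics/scene0.png');j=cv2.imread('pics/side0.png')
f=lambda m,u,v,w,h,s:cv2.resize(m[v:v+h,u:u+w],(400,300),interpolation=cv2.INTER_CUBIC)
cv2.imwrite('pics/c1.png',np.vstack([np.hstack([f(i,157,145,80,60,5),f(i,317,215,60,45,5)]),np.hstack([f(j,235,140,80,60,5),f(j,184,245,60,45,5)])]))
E
```

```text
shafttop [ 0.5335 -0.1791  0.115 ] [ 0.5312 -0.1866  0.115 ]
collartop [0.5924 0.2526 0.026 ] [0.595  0.2455 0.026 ]
stripe [ 0.581  -0.1916  0.052 ] [ 0.5776 -0.2151  0.052 ]
```

View pics/c1.png

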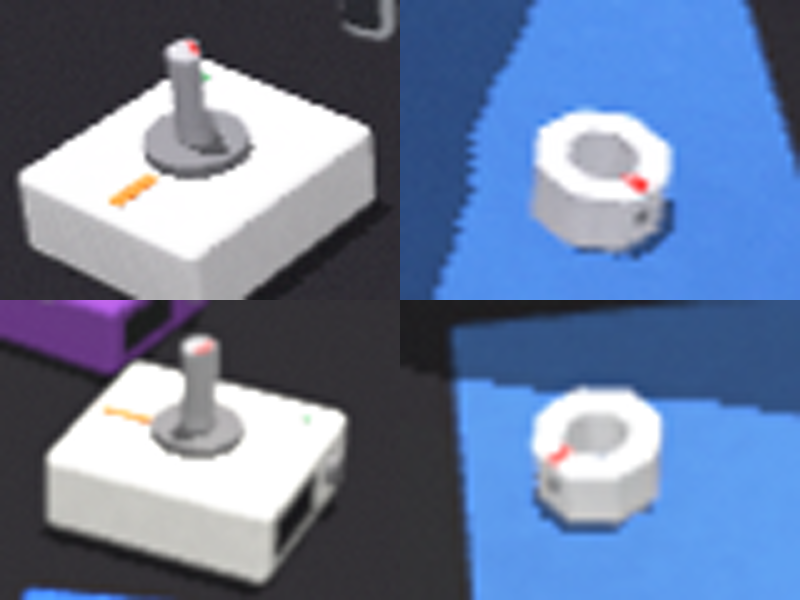

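The white drive's stripe runs along about world +x. The shaft's dab points away from it, and the collar's dab is towards the scene camera.

```bash
python3 - <<'E'
from h import *
S=load('scene0');D=load('side0')
def tri(a,b):
    A=[];B=[]
    for d,p in((S,a),(D,b)):
        r=ray(d,*p);r/=np.linalg.norm(r);P=np.eye(3)-np.outer(r,r);A.append(P);B.append(P@d['xyz'])
    return np.linalg.lstsq(np.vstack(A),np.hstack(B),rcond=None)[0]
L=[('shaft',(193.4,154.2),(275,149.2),.115),('shdab',(195.8,154.6),(276.2,149.6),.115),('so',(180,185.6),(256.4,162),.052),('si',(187.4,181.2),(265,164.2),.052),
('col',(347.75,238.25),(213.7,264.8),.026),('cdab',(352.6,242.4),(208,268.3),.026)]
for n,a,b,z in L: print(n,at(S,*a,z).round(4),at(D,*b,z).round(4),tri(a,b).round(4))
E
```

```text
shaft [ 0.5316 -0.185   0.115 ] [ 0.531  -0.1854  0.115 ] [ 0.531  -0.1854  0.1148]
shdab [ 0.5309 -0.1781  0.115 ] [ 0.5269 -0.1839  0.115 ] [ 0.5271 -0.1813  0.1143]
so [ 0.5954 -0.1952  0.052 ] [ 0.5921 -0.1992  0.052 ] [ 0.5924 -0.1979  0.0511]
si [ 0.5702 -0.1876  0.052 ] [ 0.5629 -0.1928  0.052 ] [ 0.5638 -0.1929  0.0492]
col [0.5959 0.2553 0.026 ] [0.5938 0.2518 0.026 ] [0.5942 0.2539 0.026 ]
cdab [0.6055 0.269  0.026 ] [0.6037 0.2669 0.026 ] [0.6041 0.268  0.0257]
```

Emit:
drive_tool --steps '[85,-19,-37,0,0,85,-19,-37,0,0,85,-19,-37,0,0,85,-19,-37,0,0,85,-18,-37,0,0]' --grip_force 30

```text
clock: 0.57
position: [0.5296, -0.1865, 0.2453]
tool_rot: [-1.571, 0.0, 0.0]
force: [0.7, -0.6, 0.4]
grip_width: 0.0848
```

Emit:
drive_tool --steps '[85,0,0,-15,0,85,0,0,-15,0,85,0,0,-15,0,85,0,0,0,0,85,0,0,0,0]'

```text
clock: 0.98
position: [0.5307, -0.1849, 0.2]
tool_rot: [-1.57, 0.001, -0.0]
force: [0.1, -0.8, 0.5]
grip_width: 0.085
```

```bash
python3 - <<'E'
from h import *
s=monitor.observe();print(s['position'],s['tool_rot'],s['qpos'][6])
d=grab('wrist','w1'); print(d['xyz'],d['orientation'],proj(d,[.531,-.185,.115]))
cv2.imwrite('pics/w1b.png',cv2.resize(cv2.imread('pics/w1.png'),(800,600),interpolation=cv2.INTER_CUBIC))
E
```

```text
[ 0.53069664 -0.18493588  0.20002171] [-1.57043816e+00  1.39303558e-03 -2.77438234e-05] 0.22524757917089228
[ 0.53090866 -0.11913326  0.32783156] [2.88015753e+00 4.10653318e-04 9.41907339e-04] [253.48459848 204.52811455]
```

View pics/w1b.png

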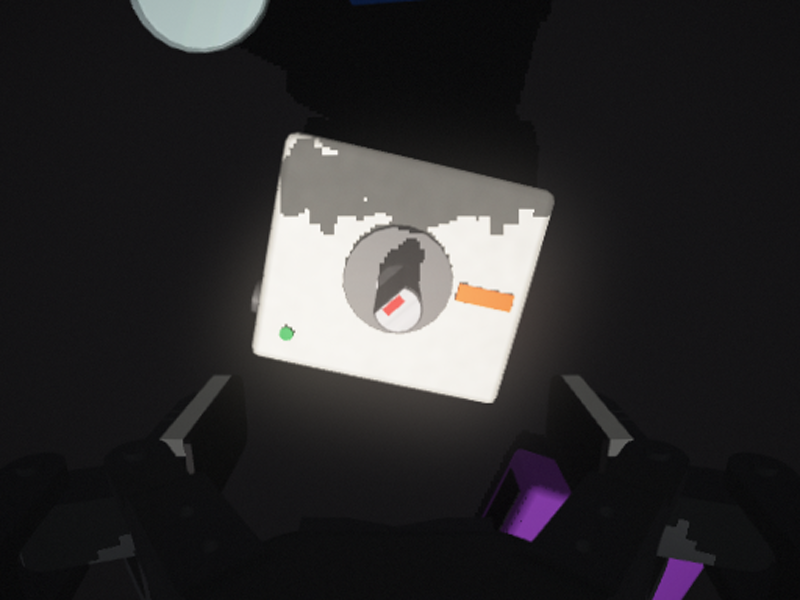

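Wrist view: stripe from (457,292) to (513,302), flange centre ~(398,279), shaft end centre ~(400,311), dab from (384,313) to (403,297), so the flat faces up-left (about 130°).

```bash
python3 - <<'E'
from h import *
d=load('w1');f=lambda u,v,z:at(d,u/1.5625,v/1.5625,z)[:2]
print('top',f(400,311,.115),'flange',f(398,279,.06))
a,b=f(457,292,.052),f(513,302,.052);print(a,b,np.degrees(np.arctan2(*(b-a)[::-1])))
e=[f(*p,.052) for p in((289,134),(553,195),(494,403),(254,353))]
print('deck c',np.mean(e,0)); 
for i,j in((0,1),(3,2),(0,3),(1,2)): v=e[j]-e[i];print(np.degrees(np.arctan2(v[1],v[0])),np.linalg.norm(v))
p,q=f(384,313,.115),f(403,297,.115);print('dab',np.degrees(np.arctan2(*(q-p)[::-1]))+90)
# deck edge fit
im=cv2.cvtColor(cv2.imread('pics/w1.png'),cv2.COLOR_BGR2HSV)
m=((im[...,0]>5)&(im[...,0]<22)&(im[...,1]>130)&(im[...,2]>120)).astype(np.uint8)
ys,xs=np.nonzero(m);P=np.array([at(d,x,y,.052)[:2] for x,y in zip(xs,ys)]);c=P.mean(0)
w,V=np.linalg.eigh(np.cov((P-c).T));v=V[:,1]*np.sign(V[0,1]);print('stripe',c,len(P),np.degrees(np.arctan2(v[1],v[0])),np.sqrt(12*w), 'axis est',c-.05*v)
E
```

```text
top [ 0.53270014 -0.1811078 ] flange [ 0.53203509 -0.17924124]
[ 0.56495292 -0.18840549] [ 0.59671263 -0.19414972] -10.251986915884721
deck c [ 0.53207394 -0.17994224]
-12.523833549222498 0.14322310929217913
-12.625266561840952 0.14407086762840615
-102.30865411428434 0.12410255364284041
-101.91862711616326 0.12436367052938485
dab 131.1862737593625
stripe [ 0.5801349  -0.19136557] 379 -12.61007934667869 [0.00950866 0.03162684] axis est [ 0.53134098 -0.18044983]
```

Emit:
drive_tool --steps '[85,1,3,0,7,85,0,0,0,7,85,0,0,0,7,85,0,0,0,7,85,0,0,0,7]'

```text
clock: 1.45
position: [0.5325, -0.182, 0.2015]
tool_rot: [-1.572, -0.001, 0.617]
force: [-0.3, -0.8, -0.7]
grip_width: 0.0853
```

Emit:
drive_tool --steps '[85,0,0,-5,7,85,0,0,-5,7,85,0,0,-5,7,85,0,0,-5,7,85,0,0,-5,7]'

```text
clock: 1.87
position: [0.5325, -0.1822, 0.1762]
tool_rot: [-1.572, 0.0, 1.228]
force: [-0.5, 0.7, -1.4]
grip_width: 0.0849
```

Emit:
drive_tool --steps '[50,0,0,-5,7,50,0,0,-5,7,50,0,0,-5,7,50,0,0,-5,7,50,0,0,-5,7]'

```text
clock: 2.28
position: [0.5326, -0.1823, 0.1512]
tool_rot: [-1.572, 0.001, 1.839]
force: [0.0, 0.3, -0.6]
grip_width: 0.0502
```

Emit:
drive_tool --steps '[50,0,0,-10,0,50,0,0,-10,0,50,0,0,-10,0,50,0,0,-10,0,50,0,0,-8,0]'

```text
clock: 2.7
position: [0.5318, -0.1819, 0.1011]
tool_rot: [-1.57, -0.0, 1.831]
force: [-0.1, -0.1, 0.4]
grip_width: 0.0499
```

Emit:
drive_tool --steps '[10,0,0,0,0,10,0,0,0,0,10,0,0,0,0,10,0,0,0,0,10,0,0,0,0]'

```text
clock: 3.12
position: [0.5321, -0.1819, 0.1025]
tool_rot: [-1.571, 0.0, 1.832]
force: [0.9, 0.4, -4.8]
grip_width: 0.0191
```

Emit:
drive_tool --steps '[10,0,0,0,0,10,0,0,0,0,10,0,0,0,0,10,0,0,0,0,10,0,0,0,0]' --grip_force 40

```text
clock: 3.53
position: [0.5321, -0.1819, 0.1025]
tool_rot: [-1.571, 0.0, 1.833]
force: [-0.6, 1.0, 0.9]
grip_width: 0.0188
```

Emit:
drive_tool --steps '[40,0,0,0,0,40,0,0,0,0,40,0,0,0,7,40,0,0,0,7,40,0,0,0,0]' --grip_force 40

```text
clock: 3.95
position: [0.532, -0.1823, 0.1023]
tool_rot: [-1.571, 0.0, 2.083]
force: [0.3, -0.2, 0.3]
grip_width: 0.0404
```

Emit:
drive_tool --steps '[10,0,0,0,0,10,0,0,0,0,10,0,0,0,0,10,0,0,0,0,10,0,0,0,0]'

```text
clock: 4.37
position: [0.5322, -0.1826, 0.1025]
tool_rot: [-1.571, 0.001, 2.075]
force: [1.1, -5.0, 1.7]
grip_width: 0.0171
```

```bash
python3 - <<'E'
from h import *
s=monitor.observe();print(s['position'],s['tool_rot'],s['qpos'].round(3),s['force'],s['moment'],s['grip_width'])
E
```

```text
[ 0.53216607 -0.18260241  0.1024719 ] [-1.57075365e+00  9.71757223e-04  2.07505526e+00] [ 0.565  0.655 -0.479  1.861  0.436  0.73   1.915] [ 1.07445511 -4.98443835  1.68651943] [-1.14348603 -0.11277203  0.03761455] 0.01713202608393794
```

Emit:
drive_tool --steps '[10,0.2,0,0,-7,10,0,0,0,-7,10,0,0,0,-7,10,-0.3,0,0,-7,10,-0.3,0,0,-7]'

```text
clock: 4.78
position: [0.5312, -0.1828, 0.1024]
tool_rot: [-1.57, 0.001, 1.458]
force: [-2.1, -5.5, 4.6]
grip_width: 0.0175
```

Emit:
drive_tool --steps '[10,-0.3,0.1,0,-7,10,-0.3,0.1,0,-7,10,-0.3,0.1,0,-7,10,-0.3,0.1,0,-7,10,-0.2,0.2,0,-7]'

```text
clock: 5.2
position: [0.5301, -0.1824, 0.1025]
tool_rot: [-1.572, 0.001, 0.847]
force: [-0.3, -6.8, -0.3]
grip_width: 0.0169
```

Emit:
drive_tool --steps '[10,-0.2,0.2,0,-7,10,-0.2,0.2,0,-7,10,-0.2,0.3,0,-7,10,-0.1,0.3,0,-7,10,-0.1,0.3,0,-7]'

```text
clock: 5.62
position: [0.5295, -0.1814, 0.1025]
tool_rot: [-1.573, -0.0, 0.236]
force: [0.5, -11.0, -1.5]
grip_width: 0.0169
```

Emit:
drive_tool --steps '[10,0,0.3,0,-7,10,0,0.3,0,-7,10,0,0.3,0,-7,10,0,0.2,0,-5.5,10,0,0,0,0]'

```text
clock: 6.03
position: [0.5294, -0.1805, 0.1025]
tool_rot: [-1.573, -0.001, -0.227]
force: [-0.6, -11.8, 0.5]
grip_width: 0.0165
```

```bash
python3 - <<'E'
from h import *
s=monitor.observe();print(s['position'],s['tool_rot'],np.degrees(s['tool_rot'][2]),s['qpos'].round(3),s['force'],s['moment'],s['grip_width'])
E
```

```text
[ 0.5294307  -0.18046046  0.10246419] [-1.57275426e+00 -1.13583354e-03 -2.27258828e-01] -13.020971698530902 [ 0.126  0.619  0.133  1.894 -0.127  0.635  0.11 ] [ -0.61774208 -11.79448543   0.53652592] [-2.50773545  0.03140016 -0.11067881] 0.016546167367627526
```

Emit:
drive_tool --steps '[10,0,-0.6,0,0.3,10,0,-0.6,0,0.2,10,0,0,0,0,10,0,0,0,0,10,0,0,0,0]'

```text
clock: 6.45
position: [0.5294, -0.1806, 0.1025]
tool_rot: [-1.571, -0.0, -0.211]
force: [-1.6, -5.7, 3.3]
grip_width: 0.0168
```

Emit:
drive_tool --steps '[10,0,-0.6,0,-0.3,10,0,-0.4,0,0,10,0,0,0,0,45,0,0,0,0,45,0,0,0,0]'

```text
clock: 6.87
position: [0.5294, -0.1808, 0.1022]
tool_rot: [-1.57, 0.0, -0.215]
force: [-0.6, 0.5, -0.2]
grip_width: 0.0406
```

Emit:
drive_tool --steps '[60,0,0,10,0,60,0,0,20,0,85,0,0,25,0,85,0,0,25,0,85,0,0,18,0]'

```text
clock: 7.28
position: [0.5297, -0.1812, 0.203]
tool_rot: [-1.571, -0.002, -0.215]
force: [0.4, 0.5, -0.2]
grip_width: 0.0854
```

Emit:
drive_tool --steps '[85,0,0,0,0,85,0,0,0,0,85,0,0,0,0,85,0,0,0,0,85,0,0,0,0]'

```text
clock: 7.7
position: [0.529, -0.1811, 0.1996]
tool_rot: [-1.571, 0.001, -0.215]
force: [-0.1, 0.2, 0.3]
grip_width: 0.0848
```

```bash
python3 - <<'E'
from h import *
s=monitor.observe();print(s['position'],s['tool_rot'])
d=grab('wrist','w2');a=proj(d,[.532,-.180,.115]);b=proj(d,[.582,-.191,.052]);print(a,b)
crop('w2',160,110,360,260,4,'w2c')
E
```

```text
[ 0.52899395 -0.18109038  0.19956074] [-1.57078428e+00  1.45108509e-03 -2.14720401e-01]
[257.14169182 202.22433646] [315.40699965 181.33532268]
```

View pics/w2c.png

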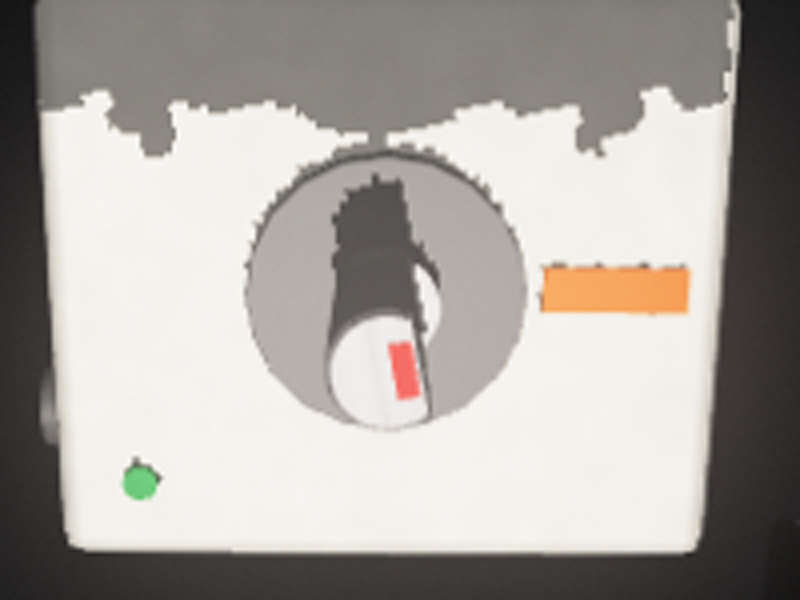

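Deck is upright in the crop: stripe (541–689, 267–311) is level, but the dab ((388–412,342) to (396–420,400)) looks tilted some 8°. I'll measure it.

```bash
python3 - <<'E'
from h import *
d=load('w2');im=cv2.cvtColor(cv2.imread('pics/w2.png'),cv2.COLOR_BGR2HSV)
def pca(m,z):
    ys,xs=np.nonzero(m);k=(xs>160)&(xs<360)&(ys>110)&(ys<260);P=np.array([at(d,x,y,z)[:2] for x,y in zip(xs[k],ys[k])]);c=P.mean(0)
    w,V=np.linalg.eigh(np.cov((P-c).T));v=V[:,1];return c,np.degrees(np.arctan2(v[1],v[0])),np.sqrt(12*w),len(P)
H,S,V=im[...,0],im[...,1],im[...,2]
print('stripe',pca((H>5)&(H<25)&(S>110)&(V>120),.052))
print('dab',pca(((H<4)|(H>172))&(S>90)&(V>120),.115))
f=lambda u,v,z:at(d,160+u/4,110+v/4,z)[:2]
for p,q in(((388,342),(396,400)),((412,342),(420,398)),((411,320),(431,413))):
    a,b=f(*p,.115),f(*q,.115);v=a-b;print(np.degrees(np.arctan2(v[1],v[0]))-90)
print('centre',f(381,371,.115),'flange',f(386,288,.06))
E
```

```text
stripe (array([ 0.58015933, -0.19125796]), np.float64(167.63362458838694), array([0.00975668, 0.03160505]), 396)
dab (array([ 0.53432813, -0.18056328]), np.float64(88.56738270428635), array([0.00388461, 0.00981736]), 79)
-4.515804742730111
-3.9762394615894436
-0.0775006262619371
centre [ 0.53066825 -0.18009195] flange [ 0.53229017 -0.17891699]
```

The flat sits about 9° short of square to the mark, so I'll regrip it and correct.

Emit:
drive_tool --steps '[60,0.4,1,-20,5,60,0,0,-20,5,60,0,0,-20,0,45,0,0,-20,0,45,0,0,-18,0]'

```text
clock: 8.17
position: [0.5294, -0.1802, 0.1007]
tool_rot: [-1.571, 0.001, -0.04]
force: [0.2, 0.1, 0.7]
grip_width: 0.0452
```

Emit:
drive_tool --steps '[45,0,0,0,0,15,0,0,0,0,15,0,0,0,0,15,0,0,0,0,15,0,0,0,0]'

```text
clock: 8.58
position: [0.529, -0.1804, 0.1033]
tool_rot: [-1.571, 0.001, -0.041]
force: [-7.7, 0.1, 3.4]
grip_width: 0.0157
```

Emit:
drive_tool --steps '[10,0,0,0,0,10,0,0,0,0,10,0,0,0,0,10,0,0,0,0,10,0,0,0,0]'

```text
clock: 9.0
position: [0.529, -0.1803, 0.1033]
tool_rot: [-1.571, 0.001, -0.04]
force: [-7.3, 0.6, 4.2]
grip_width: 0.0161
```

```bash
python3 - <<'E'
from h import *
s=monitor.observe();print(s['position'],s['tool_rot'],s['force'],s['moment'],s['grip_width'])
d=grab('wrist','w3');crop('w3',160,110,360,260,4,'w3c')
E
```

```text
[ 0.52903242 -0.18031561  0.10331062] [-1.57079947e+00  1.01180389e-03 -4.03859699e-02] [-7.31610368  0.61495205  4.2355986 ] [0.12019523 1.65528755 0.00765076] 0.016087958542947076
```

View pics/w3c.png

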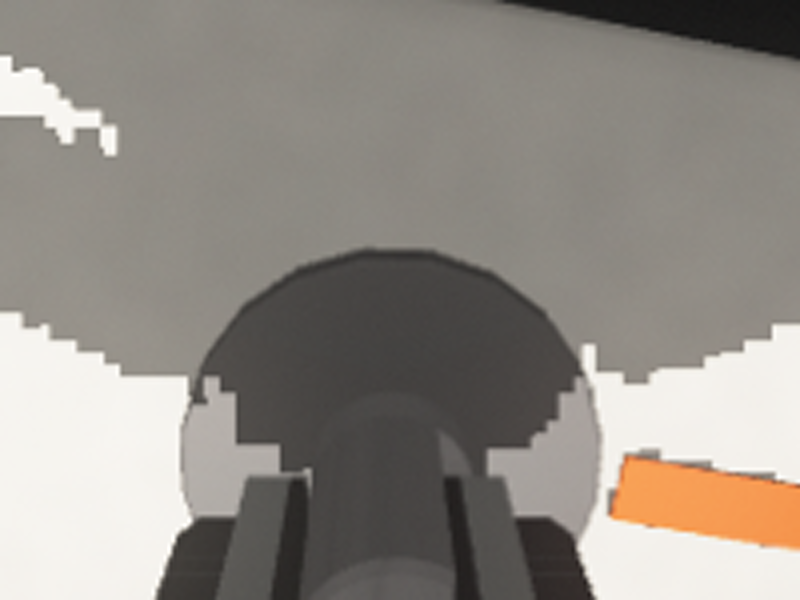

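The picture shows the pads closed evenly on the shaft, and the opening reads 16.1 mm (flush). Turning to the mark while watching the width.

Emit:
drive_tool --steps '[10,0.3,0.1,0,-3,10,0.2,0.1,0,-3,10,0,0.1,0,-3,10,0,0.1,0,-1.1,10,0,0,0,0]'

```text
clock: 9.47
position: [0.5292, -0.1799, 0.1033]
tool_rot: [-1.571, 0.002, -0.218]
force: [-9.5, 0.4, 4.8]
grip_width: 0.0158
```

Emit:
drive_tool --steps '[10,0,0,0,0,10,0,0,0,0,10,0,0,0,0,10,0,0,0,0,10,0,0,0,0]'

```text
clock: 9.88
position: [0.5292, -0.18, 0.1033]
tool_rot: [-1.571, 0.002, -0.217]
force: [-9.7, 0.5, 6.0]
grip_width: 0.0157
```

```bash
python3 - <<'E'
from h import *
s=monitor.observe();print(s['position'],s['tool_rot'],s['force'],s['moment'],s['grip_width'])
E
```

```text
[ 0.52920819 -0.17995871  0.10332185] [-1.57084517e+00  1.54816147e-03 -2.16996579e-01] [-9.74744004  0.51269648  5.96400153] [ 0.05843999  2.09716609 -0.05834676] 0.01569254827561866
```

Emit:
drive_tool --steps '[10,-0.5,0,0,0,10,-0.4,0,0,0,10,0,0,0,0,10,0,0,0,0,10,0,0,0,0]'

```text
clock: 10.3
position: [0.5292, -0.18, 0.1033]
tool_rot: [-1.571, -0.0, -0.217]
force: [-6.8, 0.2, 8.8]
grip_width: 0.0157
```

Emit:
drive_tool --steps '[22,0,0,0,0,45,0,0,0,0,45,0,0,0,0,85,0,0,20,0,85,0,0,20,0]'

```text
clock: 10.72
position: [0.5291, -0.1797, 0.1423]
tool_rot: [-1.571, 0.001, -0.216]
force: [0.8, -0.6, 0.2]
grip_width: 0.0678
```

Emit:
drive_tool --steps '[85,0,0,20,0,85,0,0,20,0,85,0,0,18,0,85,0,0,0,0,85,0,0,0,0]'

```text
clock: 11.13
position: [0.53, -0.1799, 0.2012]
tool_rot: [-1.571, -0.002, -0.216]
force: [-0.3, 0.1, -0.6]
grip_width: 0.0853
```

```bash
cat > dab.py <<'E'
from h import *
def pca(d,m,z):
    ys,xs=np.nonzero(m);k=(xs>160)&(xs<360)&(ys>110)&(ys<260);P=np.array([at(d,x,y,z)[:2] for x,y in zip(xs[k],ys[k])]);c=P.mean(0)
    w,V=np.linalg.eigh(np.cov((P-c).T));v=V[:,1];return c.round(4),np.degrees(np.arctan2(v[1],v[0])),np.sqrt(12*w).round(4),len(P)
def both(d):
    im=cv2.cvtColor(d['frame'],cv2.COLOR_RGB2HSV);H,S,V=im[...,0],im[...,1],im[...,2]
    print('stripe',pca(d,(H>5)&(H<25)&(S>110)&(V>120),.052)); print('dab',pca(d,((H<4)|(H>172))&(S>90)&(V>120),.115))
E
python3 - <<'E'
from dab import *
s=monitor.observe();print(s['position'],s['tool_rot'])
d=grab('wrist','w4');both(d);crop('w4',160,110,360,260,4,'w4c')
E
```

```text
[ 0.53000355 -0.17988989  0.201234  ] [-1.57069706 -0.00227173 -0.21629582]
stripe (array([ 0.5801, -0.1912]), np.float64(167.23835432372854), array([0.0098, 0.0317]), 394)
dab (array([ 0.5344, -0.1811]), np.float64(77.33908511268955), array([0.0041, 0.0095]), 79)
```

View pics/w4c.png

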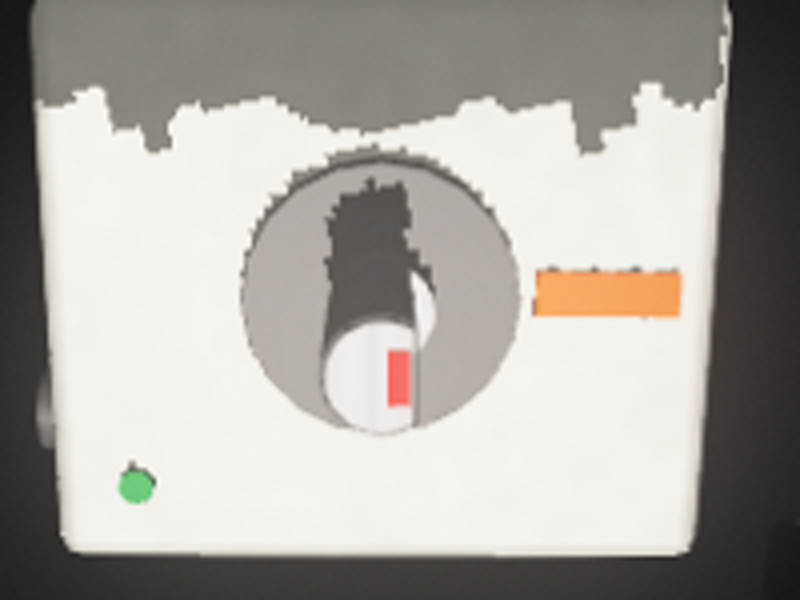

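The dab normal reads −12.7° and the stripe −12.8°, so the flat is square to the mark. Now to the collar.

Emit:
drive_tool --steps '[85,4,29,0,-1.5,85,4,29,0,-1.5,85,4,29,0,-1.5,85,4,29,0,-1.5,85,5,29,0,-1.5]'

```text
clock: 11.6
position: [0.55, -0.0334, 0.1994]
tool_rot: [-1.571, 0.001, -0.349]
force: [1.0, 0.4, -0.6]
grip_width: 0.085
```

Emit:
drive_tool --steps '[85,4,29,0,-1.5,85,4,29,0,-1.5,85,4,29,0,-1.5,85,4,29,0,-1.5,85,5,29,0,-1.5]'

```text
clock: 12.02
position: [0.571, 0.1116, 0.1993]
tool_rot: [-1.572, 0.001, -0.479]
force: [0.8, -0.1, -1.0]
grip_width: 0.085
```

Emit:
drive_tool --steps '[85,4,29,0,-1.5,85,4,29,0,-1.5,85,4,29,0,-1.5,85,5,29,0,-1.5,85,5,28,0,-1]'

```text
clock: 12.43
position: [0.593, 0.2558, 0.1991]
tool_rot: [-1.572, 0.001, -0.601]
force: [0.1, -0.1, 0.8]
grip_width: 0.0848
```

Emit:
drive_tool --steps '[85,0,0,-15,0,85,0,0,-15,0,85,0,0,-15,0,85,0,0,-15,0,85,0,0,0,0]'

```text
clock: 12.85
position: [0.5917, 0.2536, 0.1365]
tool_rot: [-1.575, 0.002, -0.6]
force: [-0.6, 0.2, -0.2]
grip_width: 0.085
```

```bash
python3 - <<'E'
from h import *
s=monitor.observe();print(s['position'],s['tool_rot'],np.degrees(s['tool_rot'][2]),s['qpos'].round(2))
d=grab('wrist','w5');print(proj(d,[.595,.2537,.026]));cv2.imwrite('pics/w5b.png',cv2.resize(cv2.imread('pics/w5.png'),(800,600),interpolation=cv2.INTER_CUBIC))
E
```

```text
[0.59171009 0.25357001 0.13653755] [-1.57542926  0.00240958 -0.60020397] -34.38915437899552 [-0.63  0.69  0.21  1.64 -0.18  0.84 -0.95]
[257.21184797 191.33152905]
```

View pics/w5b.png

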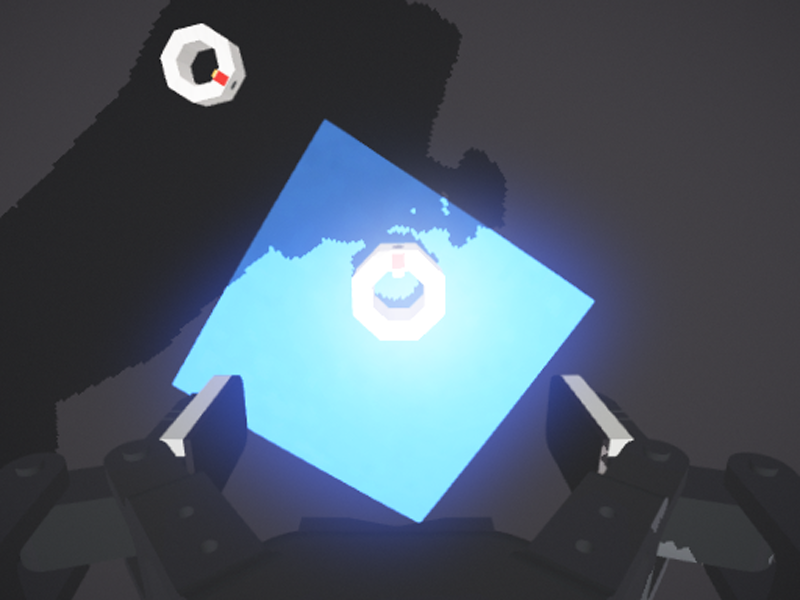

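The wrist view shows the larger collar centred at (398,293) with its dab straight up at (398,262), so the jaws are square to its side faces. The small collar at (203,65) is off the mat.

```bash
python3 - <<'E'
from h import *
d=load('w5');f=lambda u,v:at(d,u/1.5625,v/1.5625,.026)[:2]
for p in((398.5,293),(351,293),(446,293),(398,246),(398,341),(398,262)):print(p,f(*p).round(4))
a=f(398,262)-f(398.5,293);print(np.degrees(np.arctan2(a[1],a[0])))
E
```

```text
(398.5, 293) [0.5953 0.2571]
(351, 293) [0.5764 0.27  ]
(446, 293) [0.6142 0.2442]
(398, 246) [0.608 0.276]
(398, 341) [0.5813 0.237 ]
(398, 262) [0.6037 0.2697]
56.63698195504105
```

Emit:
drive_tool --steps '[75,3,3,-20,0,75,0,0,-20,0,75,0,0,-20,0,75,0,0,-20,0,75,0,0,-15,0]'

```text
clock: 13.32
position: [0.5963, 0.2571, 0.0443]
tool_rot: [-1.571, 0.0, -0.6]
force: [0.0, 0.1, 1.0]
grip_width: 0.0749
```

Emit:
drive_tool --steps '[75,0,0,-10,0,75,0,0,-8,0,75,0,0,-4,0,75,0,0,0,0,75,0,0,0,0]'

```text
clock: 13.73
position: [0.5967, 0.2573, 0.0239]
tool_rot: [-1.57, -0.0, -0.601]
force: [-0.1, -0.1, 0.9]
grip_width: 0.0753
```

Emit:
drive_tool --steps '[60,0,0,0,0,52,0,0,0,0,30,0,0,0,0,30,0,0,0,0,30,0,0,0,0]'

```text
clock: 14.15
position: [0.5967, 0.2574, 0.0241]
tool_rot: [-1.57, -0.0, -0.6]
force: [-1.7, -0.1, 8.0]
grip_width: 0.043
```

Emit:
drive_tool --steps '[30,0,0,0,0,30,0,0,0,0,30,0,0,0,0,30,0,0,0,0,30,0,0,0,0]'

```text
clock: 14.57
position: [0.5967, 0.2574, 0.0241]
tool_rot: [-1.57, -0.0, -0.6]
force: [-2.1, -1.1, 7.9]
grip_width: 0.0427
```

Emit:
drive_tool --steps '[30,0,0,10,0,30,0,0,25,0,30,0,0,40,0,30,0,0,40,0,30,0,0,41,0]'

```text
clock: 14.98
position: [0.5959, 0.2569, 0.1816]
tool_rot: [-1.571, 0.0, -0.601]
force: [-0.1, 0.0, -1.2]
grip_width: 0.0426
```

Emit:
drive_tool --steps '[30,-4,-20,0,-4.6,30,-4,-30,0,-4.6,30,-4,-30,0,-4.6,30,-4,-30,0,-4.6,30,-5,-30,0,-4.6]'

```text
clock: 15.4
position: [0.575, 0.1158, 0.1802]
tool_rot: [-1.57, 0.0, -1.006]
force: [0.5, 0.2, -1.7]
grip_width: 0.0428
```

Emit:
drive_tool --steps '[30,-4,-30,0,-4.6,30,-4,-30,0,-4.6,30,-4,-30,0,-4.6,30,-4,-30,0,-4.6,30,-5,-30,0,-4.6]'

```text
clock: 15.82
position: [0.5541, -0.0341, 0.1801]
tool_rot: [-1.57, 0.0, -1.407]
force: [0.0, 0.5, -1.2]
grip_width: 0.0428
```

Emit:
drive_tool --steps '[30,-4,-30,0,-4.6,30,-4,-30,0,-4.6,30,-4,-30,0,-4.6,30,-5,-30,0,-4.6,30,-5,-28,0,-3.8]'

```text
clock: 16.23
position: [0.532, -0.1824, 0.1801]
tool_rot: [-1.57, 0.001, -1.795]
force: [0.2, -1.0, -1.6]
grip_width: 0.0428
```

Emit:
drive_tool --steps '[30,0,0,0,0,30,0,0,0,0,30,0,0,0,0,30,0,0,0,0,30,0,0,0,0]'

```text
clock: 16.65
position: [0.5327, -0.1798, 0.1794]
tool_rot: [-1.571, 0.001, -1.789]
force: [-0.6, 0.4, -1.3]
grip_width: 0.0429
```

```bash
python3 - <<'E'
from h import *
s=monitor.observe();print(s['position'],s['tool_rot'],np.degrees(s['tool_rot'][2]),s['qpos'].round(2),s['force'],s['grip_width'])
d=grab('wrist','w6');e=grab('side','s6');g=grab('scene','g6')
w=cv2.resize(cv2.imread('pics/w6.png')[110:335,100:400],(400,300),interpolation=cv2.INTER_CUBIC)
P=[]
for t,D in(('s6',e),('g6',g)):
    u,v=proj(D,[.532,-.18,.125]).astype(int);P.append(cv2.resize(cv2.imread(f'pics/{t}.png')[v-30:v+30,u-40:u+40],(400,300),interpolation=cv2.INTER_CUBIC));print(t,u-40,v-30)
cv2.imwrite('pics/m6.png',np.vstack([np.hstack([w,w*0]),np.hstack(P)]))
E
```

```text
[ 0.53270144 -0.17976314  0.17944707] [-1.57068665e+00  6.03003285e-04 -1.78895788e+00] -102.49973629088429 [-0.16  0.57  0.55  1.85 -0.39  0.83 -1.21] [-0.6430081   0.40423919 -1.28554073] 0.0428571546627008
s6 234 117
g6 154 121
```

View pics/m6.png

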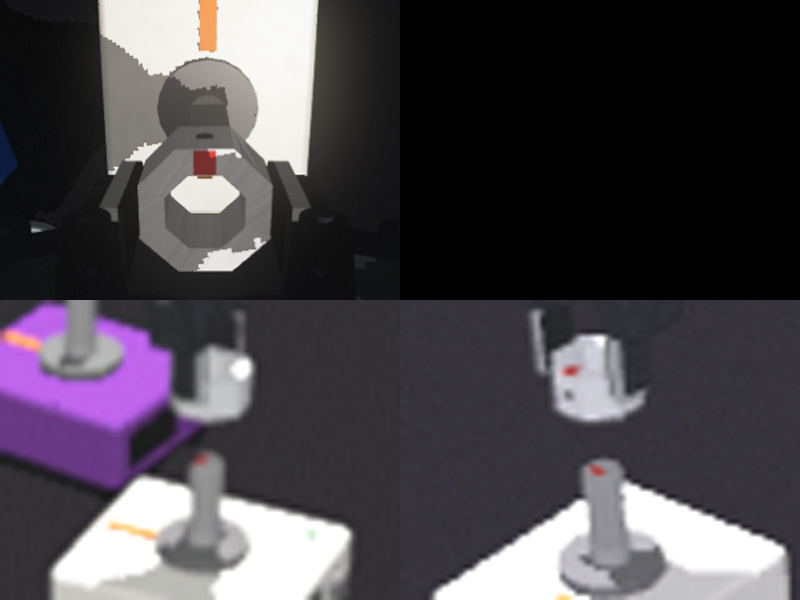

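```bash
python3 - <<'E'
from h import *
d=load('w6');z=monitor.observe()['position'][2]+.002
f=lambda u,v,z=z:at(d,100+u*.75,110+v*.75,z)[:2]
P={k:f(*p) for k,p in dict(t=(205,149),b=(204,271),l=(138,212),r=(272,212)).items()}
print(P,(P['t']+P['b'])/2,(P['l']+P['r'])/2,np.linalg.norm(P['t']-P['b']),np.linalg.norm(P['l']-P['r']))
a=P['t']-P['b'];print(np.degrees(np.arctan2(a[1],a[0])))
a=f(207,0,.052)-f(208,50,.052);print('stripe',np.degrees(np.arctan2(a[1],a[0])),f(207,108,.06))
E
```

```text
{'t': array([ 0.55136693, -0.18365247]), 'b': array([ 0.50878695, -0.17393159]), 'l': array([ 0.53494417, -0.15799683]), 'r': array([ 0.52569183, -0.20003168])} [ 0.53007694 -0.17879203] [ 0.530318   -0.17901425] 0.043675513687312005 0.04304108140546244
-12.860055652474385
stripe -11.194041172364935 [ 0.53247167 -0.18072342]
```

Emit:
drive_tool --steps '[30,1,-0.8,-10,0,30,0,0,-15,0,30,0,0,-8,0,30,0,0,-3,0,30,0,0,0,0]'

```text
clock: 17.22
position: [0.533, -0.1816, 0.1424]
tool_rot: [-1.572, -0.0, -1.791]
force: [0.0, -0.1, -1.6]
grip_width: 0.0429
```

Emit:
drive_tool --steps '[30,0,0,-2,0,30,0,0,-2,0,30,0,0,-2,0,30,0,0,-2,0,30,0,0,0,0]'

```text
clock: 17.63
position: [0.5333, -0.1815, 0.1351]
tool_rot: [-1.571, 0.0, -1.791]
force: [0.6, 0.5, -1.5]
grip_width: 0.043
```

Emit:
drive_tool --steps '[30,0,0,-2,0,30,0,0,-2,0,30,0,0,-2,0,30,0,0,-2,0,30,0,0,0,0]'

```text
clock: 18.05
position: [0.5332, -0.1815, 0.1269]
tool_rot: [-1.571, 0.0, -1.791]
force: [-0.2, 0.2, -1.5]
grip_width: 0.0425
```

Emit:
drive_tool --steps '[30,0,0,-1.5,0,30,0,0,-1.5,0,30,0,0,-1.5,0,30,0,0,-1.5,0,30,0,0,0,0]'

```text
clock: 18.47
position: [0.5333, -0.1816, 0.121]
tool_rot: [-1.571, 0.0, -1.791]
force: [-0.8, -0.3, -1.0]
grip_width: 0.0433
```

Emit:
drive_tool --steps '[30,0,0,-1.5,0,30,0,0,-1.5,0,30,0,0,-1.5,0,30,0,0,-1.5,0,30,0,0,0,0]'

```text
clock: 18.88
position: [0.5333, -0.1816, 0.115]
tool_rot: [-1.571, 0.0, -1.791]
force: [0.3, -0.5, -1.7]
grip_width: 0.0431
```

Emit:
drive_tool --steps '[30,0,0,-1,0,30,0,0,-0.9,0,30,0,0,0,0,30,0,0,0,0,30,0,0,0,0]'

```text
clock: 19.3
position: [0.5334, -0.1816, 0.1134]
tool_rot: [-1.571, 0.0, -1.791]
force: [0.6, 0.7, -0.5]
grip_width: 0.0428
```

```bash
python3 - <<'E'
from h import *
s=monitor.observe();print(s['position'],s['force'])
d=grab('wrist','w7');g=grab('scene','g7')
w=cv2.resize(cv2.imread('pics/w7.png')[190:340,155:355],(800,600),interpolation=cv2.INTER_CUBIC)
cv2.imwrite('pics/w7c.png',w)
E
```

```text
[ 0.53338437 -0.1816244   0.11341892] [ 0.55849499  0.73093207 -0.52596607]
```

View pics/w7c.png

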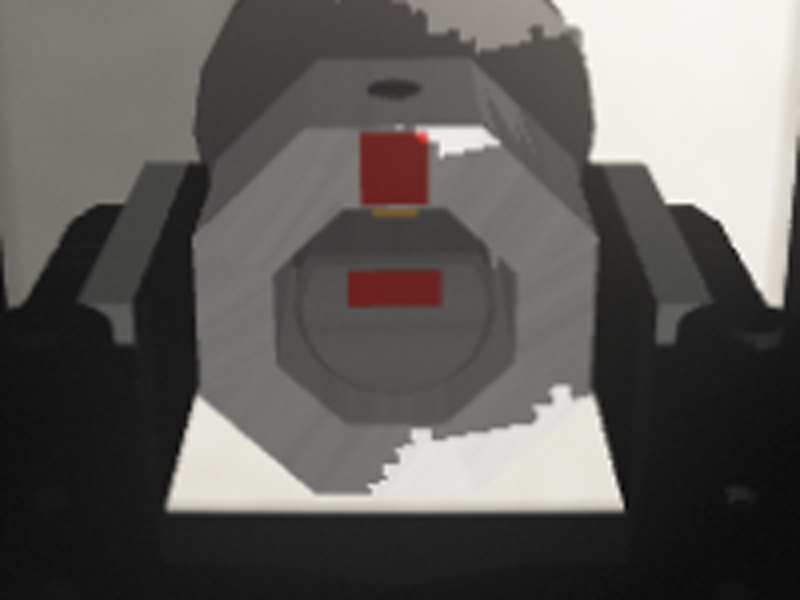

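The wrist view shows collar and shaft concentric across the jaws (bore centre x 394, shaft 394), dabs in line, screw tip at (394,212) about 1.5 mm off the flat. I'll pull back gently until it touches, and check the flush height numerically.

Emit:
drive_tool --steps '[30,-0.5,0.1,0,0,30,-0.5,0.1,0,0,30,0,0,0,0,30,0,0,0,0,30,0,0,0,0]'

```text
clock: 19.82
position: [0.5324, -0.1814, 0.1134]
tool_rot: [-1.571, 0.0, -1.791]
force: [0.6, -1.2, -1.6]
grip_width: 0.0425
```

```bash
python3 - <<'E'
from h import *
d=load('w7');g=cv2.cvtColor(d['frame'],cv2.COLOR_RGB2GRAY)
for r in (190+74,190+77,190+80,190+84): print(r,g[r,220:290].tolist())
E
```

```text
264 [115, 115, 114, 93, 75, 74, 76, 81, 79, 72, 74, 83, 84, 83, 82, 81, 82, 83, 83, 83, 83, 80, 56, 55, 56, 55, 55, 56, 57, 56, 55, 56, 56, 56, 56, 56, 56, 56, 57, 56, 56, 56, 58, 55, 59, 72, 84, 86, 85, 86, 86, 85, 85, 85, 86, 84, 80, 75, 78, 85, 83, 78, 76, 82, 101, 113, 114, 114, 116, 117]
267 [112, 113, 113, 92, 75, 74, 79, 81, 74, 71, 74, 81, 83, 84, 82, 83, 84, 84, 84, 83, 85, 85, 82, 83, 83, 84, 82, 82, 83, 83, 84, 84, 83, 84, 84, 83, 83, 83, 84, 85, 84, 83, 82, 84, 84, 83, 83, 84, 84, 85, 84, 84, 86, 85, 85, 86, 83, 73, 74, 82, 83, 81, 75, 87, 110, 117, 117, 118, 119, 119]
270 [114, 115, 115, 105, 74, 76, 81, 81, 81, 69, 69, 80, 81, 80, 80, 81, 82, 80, 81, 82, 81, 81, 81, 81, 81, 80, 81, 81, 80, 82, 81, 82, 82, 81, 81, 82, 81, 82, 82, 83, 82, 82, 81, 81, 81, 83, 81, 82, 81, 83, 82, 82, 81, 82, 82, 81, 76, 72, 78, 85, 85, 82, 77, 88, 113, 117, 116, 115, 114, 114]
274 [116, 116, 116, 104, 75, 79, 82, 83, 81, 82, 78, 71, 76, 83, 84, 82, 84, 83, 84, 82, 83, 83, 83, 83, 83, 82, 83, 84, 84, 84, 85, 84, 84, 85, 83, 85, 84, 83, 85, 83, 83, 84, 84, 84, 84, 86, 85, 85, 84, 84, 84, 84, 85, 84, 81, 74, 76, 82, 85, 85, 85, 86, 82, 87, 108, 114, 112, 111, 110, 110]
```

Scale ratios match (bore 2.31, shaft end 2.29–2.32 px/mm), so the tops are level within what can be seen. Continuing the pull.

Emit:
drive_tool --steps '[30,-0.3,0.1,0,0,30,0,0,0,0,30,-0.3,0,0,0,30,0,0,0,0,30,0,0,0,0]'

```text
clock: 20.23
position: [0.5321, -0.1814, 0.1135]
tool_rot: [-1.57, -0.0, -1.791]
force: [4.3, -1.1, -3.3]
grip_width: 0.0428
```

Emit:
drive_tool --steps '[30,-0.3,0.1,0,0,30,0,0,0,0,30,0,0,0,0,30,0,0,0,0,30,0,0,0,0]'

```text
clock: 20.65
position: [0.5321, -0.1813, 0.1135]
tool_rot: [-1.57, -0.0, -1.791]
force: [6.7, -0.6, -5.5]
grip_width: 0.0425
```

Emit:
drive_tool --steps '[30,0.1,0,0,0,30,0,0,0,0,30,0,0,0,0,30,0,0,0,0,30,0,0,0,0]'

```text
clock: 21.07
position: [0.5321, -0.1813, 0.1135]
tool_rot: [-1.57, -0.0, -1.791]
force: [6.2, -1.5, -4.4]
grip_width: 0.0429
```

```bash
python3 - <<'E'
from h import *
s=monitor.observe();print(s['position'],s['tool_rot'],s['force'],s['moment'],s['grip_width'])
d=grab('wrist','w8');P=[]
for n in('side','scene'):
    D=grab(n,n+'8');u,v=proj(D,[.532,-.18,.105]).astype(int);P.append(cv2.resize(cv2.imread(f'pics/{n}8.png')[v-24:v+24,u-32:u+32],(400,300),interpolation=cv2.INTER_CUBIC))
w=[cv2.resize(cv2.imread('pics/w8.png')[200:320,175:335],(400,300),interpolation=cv2.INTER_CUBIC),cv2.resize(cv2.imread('pics/scene8.png')[140:284,150:342],(400,300))]
cv2.imwrite('pics/m8.png',np.vstack([np.hstack(w),np.hstack(P)]))
E
```

```text
[ 0.53210295 -0.18134603  0.11350248] [-1.56969471e+00 -1.59500107e-04 -1.79068258e+00] [ 6.17084959 -1.54922366 -4.41287616] [-0.24737828 -1.24695935 -0.01782688] 0.04294058068738831
```

View pics/m8.png

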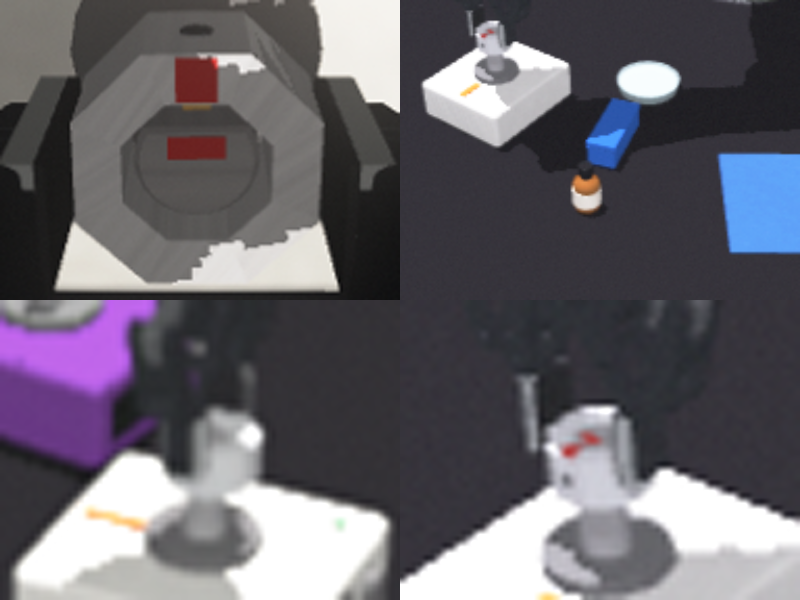

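The collar sits upright on the shaft with its screw toward the mark. The bystanders are where they were, and the contact force is steady at about 6 N. Handing in.

```bash
python3 -c "
from workcell import workorder,monitor
print(workorder.job_done(),monitor.observe()['clock'])"
```

```text
the job is handed in; nothing more can be done
the job is handed in; nothing more can be done
```

The job is handed in at about 21 s of robot time. The arm is still holding the collar on the shaft, with the screw tip against the flat.

**What I did:**
- I pinched the shaft until the fingers felt the flat, turned the flat to the orange mark and let go. After the first release the picture showed the flat about 9° off, so I regripped and corrected it.
- I took the larger collar from the blue mat by its side faces, which leaves the set-screw face free. It slid down over the shaft without touching, and I then pulled it back until the screw met the flat.

**Last checks:**
- **Alignment:** after the second release the flat measured −12.7° against −12.8° for the mark. The later pictures show the screw, flat and mark in line.
- **Screw pressure:** the push settled at about 6 N.
- **Height:** from the arm's height reading and where the collar was gripped on the mat, its top should be about 0.4 mm above the shaft's end. The pictures agree, but only resolve this to about 1.5 mm.
- **Bystanders:** the slide box, oil bottle and dish look unmoved in the last picture.

**Disagreements:**
- The finger reading on the flat was 17.1 mm on the first pinch but about 15.7 mm on the last. The collar's 44 mm also read 42.8 mm, so I took the difference as a reading offset under grip force.
- The fixed cameras put the shaft about 5 mm off in y from the wrist camera and the pinch. I used the latter two.

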